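# Let a ball down the feeder with its two-button gate

## Task

Let the wooden ball down the feeder: put one fingertip on each of the two mushroom buttons, press both all the way down together and keep both down until the ball has rolled to the low end of its chute and lies still there, then let go so that both buttons spring back. Only the buttons are to be touched: the ball rolls by itself, and nothing is to be picked up or pushed about.

Things in the scene. Friction and masses are not known exactly. Their poses are not given: they have to be found in the camera images.
- feeder: ball feeder fixed to the bench: a grey button box, 110 mm (x) x 170 mm (y) x 50 mm high, with an open wooden chute behind it. Origin: on the bench, under the centre of the button box; x points away from the robot at yaw 0, y to the left, z up; turned by up to 0.6 rad either way. The two mushroom buttons stand on the box at x = +18 mm, y = +35 and -35 mm
- left_button_top (a point): centre of the top of the left (+y) mushroom button: black, flat-topped, 34 mm across, head 11 mm thick, its top 25 mm above the box (75 mm above the bench) when up. The buttons are 70 mm apart, centre to centre, with a 36 mm gap between the heads. The point moves with the button
- right_button_top (a point): the same for the right (-y) mushroom button
- left_button (a joint): travel of the left button in m: 0 up, 0.006 all the way down; springs back by itself. All the way down takes about 4 N (8 N for both buttons). It draws the near gate pin down, three times its own travel; the pin is out of the ball's way from about 0.005 on
- right_button (a joint): the same for the right button and the far gate pin
- ball_center (a point): centre of the loose turned wooden ball, 40 mm across. It starts at rest in the upper half of the chute, against two steel gate pins that stand side by side across it at the feeder's y = +45 mm. Either pin alone stops it; it rolls down within about 1 to 2 s once both are down. Not to be touched
- chute_bottom (a point): where the ball's centre comes to rest at the low (-y) end of the chute. The chute runs along the feeder's y, its middle at x = +110 mm; 250 mm long, 45 mm wide inside, sloping down from +y to -y (floor about 52 mm above the bench at the high end, 28 mm at the low end; walls reach 85 mm at most)
- sanding_block_mid (a point): centre of a loose cork sanding block, 64 x 110 x 29 mm, lying beside the button box; a bystander
- wood_offcut_mid (a point): centre of a loose wooden offcut, 64 x 110 x 26 mm, lying at the other side of the button box; a bystander
- tape_measure_mid (a point): centre of a loose tape measure, 38 x 101 x 65 mm high, standing behind the chute; a bystander

How it is judged:
By the outcome, as a careful person would: the job done as asked, in the order asked, and still so for the second after the job is handed in, with the robot touching nothing.
It also fails if it takes over 32 s, if anything falls off the work surface, if the arm or the gripper's body presses on something with over 40 N, if the wrist force passes 120 N, or if a joint passes its speed limit or range.

## Robot

A 6-joint arm with a two-finger parallel gripper is mounted at the origin on a cart in front of the work surface, level with it; the furniture and walls round the work are solid. World frame = base frame: x ahead of the robot, y to its left, z up, the work surface at z = 0. Lengths are in m, angles in degrees, forces in N, time in s.
With the tool pointing down it reaches from about 0.375 to 0.975 m from the base axis. Payload 3.8 kg.
Tool frame: the origin (TCP) lies on the front face of the gripper's body, between the roots of the fingers; the fingertips stand 64 mm ahead of it and the grasp point (between the pads) lies 45 mm ahead of it; z points along the fingers, y is the line along which they close (so a half turn about z gives the same grasp; the last joint's range is limited). The gripper opens to 88 mm and grips with 3 to 60 N. Pads are 18 mm wide; open, the fingers measure 123 mm over their backs; the gripper's body (75 mm by 187 mm) begins 45 mm behind the grasp point.
Start: joints at [-71.786, 15.12, 91.902, -0, 72.978, -2.114], TCP at [0.234, -0.633, 0.303] pointing down, gripper open.
Joint ranges: [-150.88, 150.88], [-54.13, 125.18], [17.81, 147.31], [-75.09, 255.09], [0, 152.58], [-146.25, 146.25]. Speed limits (degrees/s): [147.25, 147.25, 180, 180, 180, 180].

## Interface

Orientations are given as a 3x3 rotation matrix whose columns are the frame's x, y, z axes.
In Python, from workcell import arm, optics gives the robot as it stands. The module is installed in compiled form; this text tells all that it offers.
- The arm moves only by the shell command python3 -m inch 'ROWS' [OPENING] [FORCE]. ROWS is JSON, one flat list of numbers, 6 for each row, row after row: the shift along the tool's x, y, z in mm, then the turn, a rotation vector about the tool's x, y, z in degrees. A call has 1 to 12 rows; each row shifts and turns the commanded pose from where the row before left it, along the tool's axes as they then stand; what a row does not reach is not made up. A row lasts 1/8 s, in which the tool goes at most 62.5 mm and 10.7 degrees, less where a joint would pass 70% of its speed; a pose out of reach is approached as far as the arm can. A call is refused whole if a number of a shift passes 62.5 or a number of a turn 10.7, either way. A call with a gripper value outside its range is refused whole. OPENING is the gripper command: -1 is shut, 1 is fully open, values between are in proportion, set as the call begins (- or left out, the last holds). The fingers move at their own pace and stop on an object; FORCE is the grip in N (left out, the last holds). Time passes only in rows, so rows that do not move let the fingers close. It gives the time, the measured TCP pose, the force, the opening and the grip force at its end, in the units of the state.
- arm.state(): the state, without advancing time (a new reading comes with each control period).
- optics.capture(name): name is "scene" or "top" or "wrist"; returns the picture (384x512x3 uint8, red, green, blue); there is no depth.
- optics.calibration(name): a dict with "mtx" (3x3 intrinsics, pixels), "dist" ([k1, k2, p1, p2, k3] as OpenCV has them; the pictures are not rectified), "extrinsics" (4x4, takes a point from world to camera coordinates). Camera axes: x right, y up, looking along -z (the intrinsics and any distortion apply to the point x, -y, -z); pixel columns grow to the right and rows downward; lengths in m; the calibration is good to about 2 mm. A picture is of the moment at which its call begins: read the wrist's pose just before it. calibration takes no time and is no camera call; for the wrist camera it gives the pose at the moment of the call.
- arm.sign_off(): hands the job in; it is judged then, once.
The state is a dict: "t": time; "q": joint angles; "dq": joint speeds; "tau": joint torques, N m; "ee_pos": TCP position; "tool_rot": TCP orientation; "contact_force": force on the tool from outside, world axes, zero at the start; "ft_torque": the same for the moment, N m; "grip_width": finger opening in m; "grip_force": force on a finger pad.
Only numpy, scipy, OpenCV 4.12 (cv2) and the standard library are available. Lean on these libraries where they do the work, as an engineer would, in place of code of your own. Each camera call takes 0.05 s, during which the arm holds its last target. There are 200 camera calls.

## Working session

There is one attempt and no reset: what is moved stays moved. The work goes in short steps, Python scripts to look and compute and a shell command to move; the robot and the scene stay as the last step left them, time stands still between calls to the robot, and variables do not carry over. Pictures are saved under pics/ and viewed, at most 10 in all, crops included, and the job is handed in when it is done.

```bash
mkdir -p pics
python3 - <<'E'
from workcell import arm, optics
import cv2
s=arm.state(); print(s['t'],s['ee_pos'],s['tool_rot'],s['grip_width'])
for n in ['top','scene']:
    im=optics.capture(n); cv2.imwrite(f'pics/{n}0.png',im[:,:,::-1])
E
```

```text
0.0 [ 0.23431815 -0.63243357  0.30142312] [[ 9.37728309e-01  3.47368914e-01 -6.75427285e-04]
 [ 3.47369560e-01 -9.37726026e-01  2.07123019e-03]
 [ 8.61152382e-05 -2.17687406e-03 -9.99997627e-01]] 0.08851327077564954
```

View pics/top0.png

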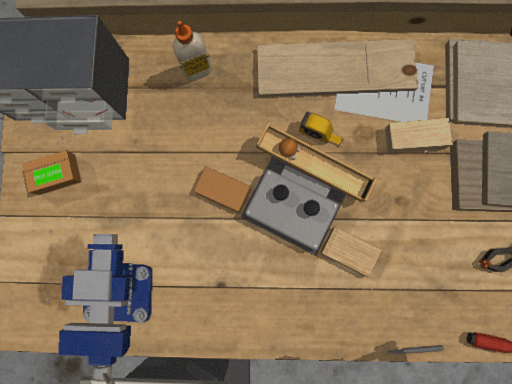

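View pics/scene0.png

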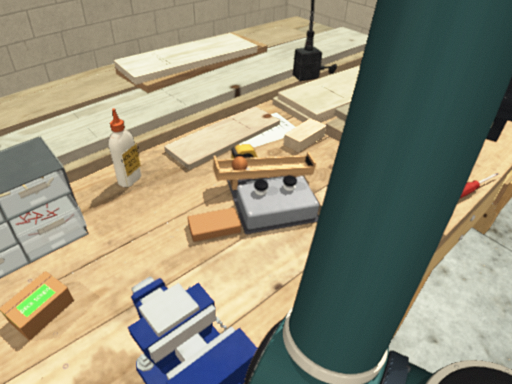

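The top view shows the buttons at about (281,193) and (312,208), and the ball at (289,148). I'll enlarge that area and project it.

```bash
cat > h.py <<'E'
import numpy as np, cv2
from workcell import arm, optics
def ray(c,uv):
    p=cv2.undistortPoints(np.array([[uv]],float),np.array(c['mtx']),np.array(c['dist']))[0,0]
    E=np.array(c['extrinsics']); R=E[:3,:3]
    return -R.T@E[:3,3], R.T@np.array([p[0],-p[1],-1])
def onz(c,uv,z):
    o,d=ray(c,uv); return o+d*(z-o[2])/d[2]
def proj(c,P):
    E=np.array(c['extrinsics']); q=(E[:3,:3]@np.array(P,float).reshape(-1,3).T).T+E[:3,3]
    q=q*[1,-1,-1]
    return cv2.projectPoints(q,np.zeros(3),np.zeros(3),np.array(c['mtx']),np.array(c['dist']))[0][:,0]
E
python3 - <<'E'
from h import *
c=optics.calibration('top')
for uv in [(281,193),(312,208)]: print(onz(c,uv,.075))
im=cv2.imread('pics/top0.png')[115:285,185:390]
cv2.imwrite('pics/c0.png',cv2.resize(im,None,fx=3.5,fy=3.5,interpolation=cv2.INTER_CUBIC))
E
```

```text
[ 0.54866054 -0.27488548  0.075     ]
[ 0.51853191 -0.33750465  0.075     ]
```

View pics/c0.png

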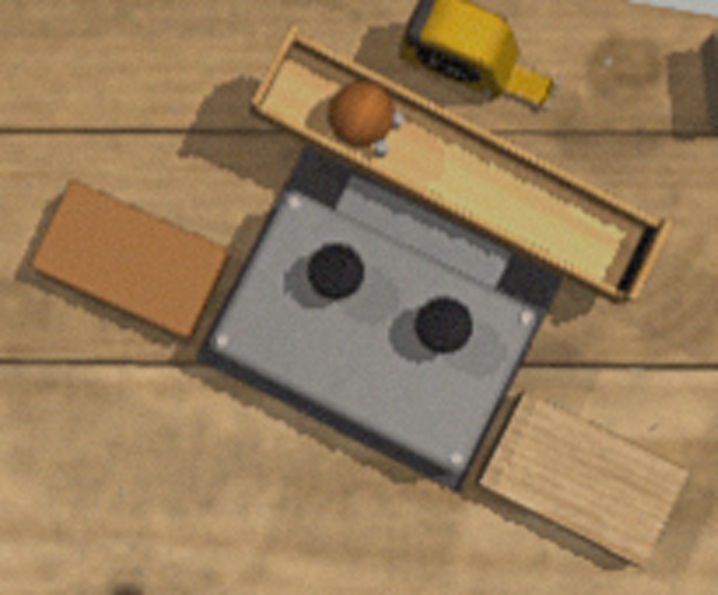

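```bash
cat > go.py <<'E'
from h import *
import sys
def go(mid,yd,z):  # print tool-frame shift (mm) and turn (deg) to target
    s=arm.state(); R=np.array(s['tool_rot']); p=np.array(s['ee_pos'])
    y=np.array([yd[0],yd[1],0]); y/=np.linalg.norm(y); y*=np.sign(y@R[:,1])
    T=np.c_[np.cross(y,[0,0,-1]),y,[0,0,-1]]
    print('t',s['t'],'shift',np.round(1e3*R.T@(np.array([*mid[:2],z])-p),1),'turn',np.round(np.degrees(cv2.Rodrigues(R.T@T)[0].ravel()),2),'q',np.round(s['q'],1),'F',np.round(s['contact_force'],1),'w',s['grip_width'],s['ee_pos'])
E
python3 - <<'E'
from go import *
c=optics.calibration('top')
a=onz(c,(280.6,191.8),.075);b=onz(c,(311.2,207.5),.075)
print(a,b,np.linalg.norm(a-b))
go((a+b)/2,a-b,.24)
print(proj(optics.calibration('scene'),[a,b]))
im=cv2.imread('pics/scene0.png')[130:250,180:340]
cv2.imwrite('pics/c1.png',cv2.resize(im,None,fx=5,fy=5,interpolation=cv2.INTER_CUBIC))
E
```

```text
[ 0.5511211  -0.27406521  0.075     ] [ 0.51953344 -0.33590058  0.075     ] 0.06943625599625314
t 0.1 shift [ 396.  -202.4   62. ] turn [-0.11  0.05 47.39] q [-71.8  15.2  92.   -0.   73.   -2.1] F [ 0.7  0.1 -0.3] w 0.08827703223050785 [ 0.2343376  -0.63246662  0.301525  ]
[[261.8067226  182.59754899]
 [290.59018791 178.49888226]]
```

View pics/c1.png

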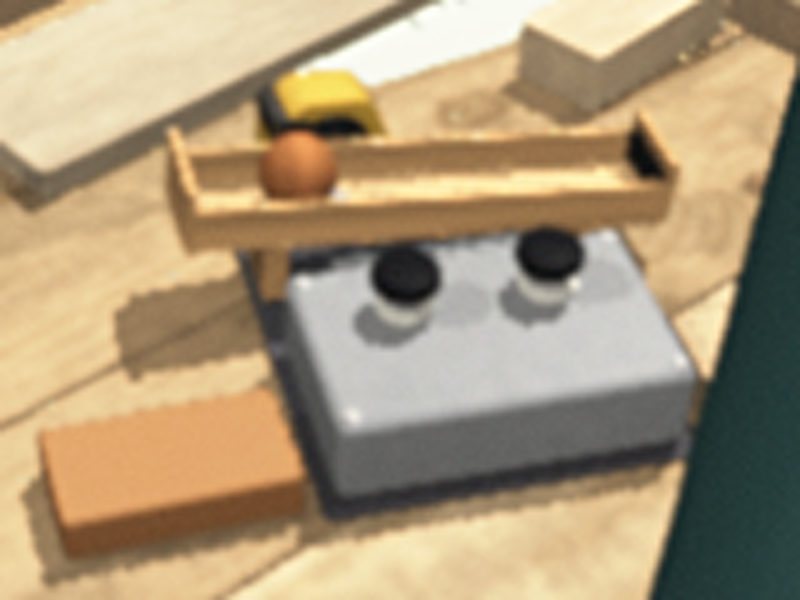

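The scene view shows the cap tops within about 1 px of their projections, at (405,270) and (549,248) in the crop, so the estimate is confirmed. Next I move over the buttons.

```bash
python3 -m inch '[30,-15,0,0,0,0, 50,-25,5,0,0,0, 50,-25,10,0,0,0, 50,-25,10,0,0,0, 50,-25,10,0,0,0, 50,-25,10,0,0,0, 50,-25,10,0,0,0, 46,-26,5,0,0,0, 20,-11,2,0,0,0, 0,0,0,0,0,10, 0,0,0,0,0,10, 0,0,0,0,0,10]' 0.19
python3 -m inch '[0,0,0,0,0,10, 0,0,0,0,0,7.4, 0,0,0,0,0,0, 0,0,0,0,0,0]'
python3 - <<'E'
from go import *
a=np.array([.5511,-.2741,.075]);b=np.array([.5195,-.3359,.075])
go((a+b)/2,a-b,.20)
c=optics.calibration('wrist'); im=optics.capture('wrist')
print(proj(c,[a,b]))
cv2.imwrite('pics/w0.png',im[:,:,::-1])
E
```

```text
t: 1.6
ee_pos: [0.5352, -0.3065, 0.2405]
tool_rot: [[0.985, -0.174, -0.001], [-0.174, -0.985, -0.0], [-0.001, 0.0, -1.0]]
contact_force: [0.2, -0.3, 0.5]
grip_width: 0.0526
grip_force: 0.0
t: 2.1
ee_pos: [0.5354, -0.3064, 0.2406]
tool_rot: [[0.891, -0.454, -0.0], [-0.454, -0.891, -0.0], [-0.0, 0.0, -1.0]]
contact_force: [-0.1, -0.4, 0.2]
grip_width: 0.0525
grip_force: 0.0
t 2.1 shift [-0.7 -1.2 40.6] turn [0.01 0.01 0.1 ] q [-32.1  11.5 103.1  -0.   65.5  84.9] F [-0.1 -0.4  0.2] w 0.052488287565928375 [ 0.53536271 -0.30635802  0.24063442]
[[215.73099823 191.1765288 ]
 [289.22117136 191.37494055]]
```

View pics/w0.png

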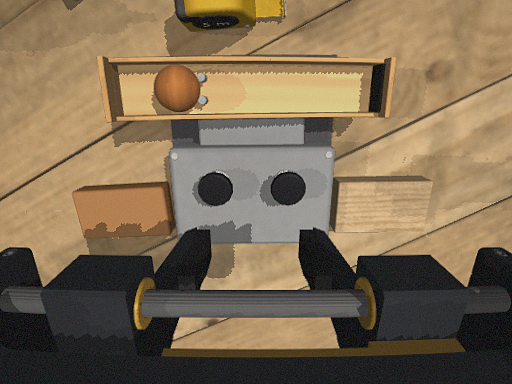

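The wrist view shows the buttons at (215,188) and (289,188), within 3 px of prediction, and the yaw is right. I'll shift about 1 mm forward and descend to just above them.

```bash
python3 -m inch '[1,-1,20,0,0,0.1, 0,0,30,0,0,0, 0,0,30,0,0,0, 0,0,12,0,0,0, 0,0,0,0,0,0, 0,0,0,0,0,0]'
python3 - <<'E'
from go import *
a=np.array([.5511,-.2741,.075]);b=np.array([.5195,-.3359,.075])
go((a+b)/2,a-b,.139)
im=optics.capture('wrist')
cv2.imwrite('pics/w1.png',im[:,:,::-1])
E
```

```text
t: 2.9
ee_pos: [0.5377, -0.3059, 0.1497]
tool_rot: [[0.89, -0.457, 0.002], [-0.457, -0.89, -0.001], [0.002, 0.0, -1.0]]
contact_force: [-0.5, -0.5, 0.7]
grip_width: 0.0522
grip_force: 0.0
t 2.9 shift [-2.6  0.3 10.7] turn [ 0.01 -0.1  -0.08] q [-31.9  16.8 107.    0.   56.1  85.2] F [-0.5 -0.5  0.7] w 0.05220449303895714 [ 0.53771013 -0.3059257   0.14971614]
```

View pics/w1.png

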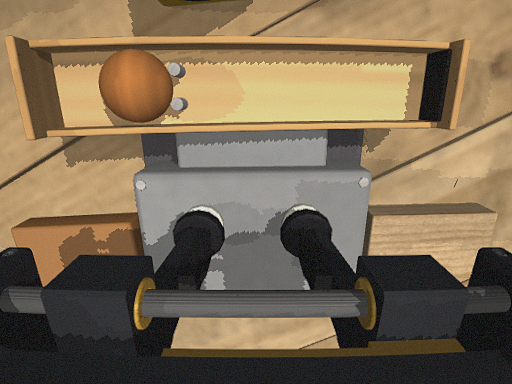

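The fingertips are over both heads, at about (199,232) and (306,232), and centred. Now I press.

```bash
python3 -m inch '[-1,0,5,0,0,0, 0,0,5,0,0,0, 0,0,3,0,0,0, 0,0,3,0,0,0, 0,0,1,0,0,0, 0,0,0,0,0,0]'
```

```text
t: 3.7
ee_pos: [0.5364, -0.3053, 0.1334]
tool_rot: [[0.89, -0.457, 0.001], [-0.457, -0.89, -0.0], [0.001, 0.0, -1.0]]
contact_force: [-4.3, 2.2, 11.0]
grip_width: 0.0524
grip_force: 5.2
```

```bash
python3 -m inch '[0,0,1,0,0,0, 0,0,0.5,0,0,0, 0,0,0,0,0,0, 0,0,0,0,0,0, 0,0,0,0,0,0, 0,0,0,0,0,0, 0,0,0,0,0,0, 0,0,0,0,0,0, 0,0,0,0,0,0, 0,0,0,0,0,0, 0,0,0,0,0,0, 0,0,0,0,0,0]'
python3 -m inch '[0,0,0,0,0,0, 0,0,0,0,0,0, 0,0,0,0,0,0, 0,0,0,0,0,0, 0,0,0,0,0,0, 0,0,0,0,0,0, 0,0,0,0,0,0, 0,0,0,0,0,0]'
python3 - <<'E'
from h import *
im=optics.capture('wrist')
cv2.imwrite('pics/w2.png',im[:,:,::-1])
E
```

```text
t: 5.2
ee_pos: [0.5364, -0.3053, 0.1333]
tool_rot: [[0.89, -0.457, 0.001], [-0.457, -0.89, -0.0], [0.001, 0.0, -1.0]]
contact_force: [-6.9, 3.8, 17.9]
grip_width: 0.0527
grip_force: 8.9
t: 6.2
ee_pos: [0.5364, -0.3053, 0.1333]
tool_rot: [[0.89, -0.457, 0.001], [-0.457, -0.89, -0.0], [0.001, 0.0, -1.0]]
contact_force: [-6.0, 3.2, 17.2]
grip_width: 0.0525
grip_force: 8.9
```

View pics/w2.png

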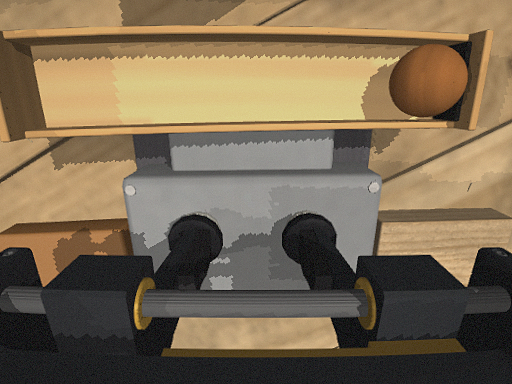

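The ball is at the low end against the black stop, around (428,80), and both gate pins are down. I'll hold another second, check it hasn't moved, then release.

```bash
python3 -m inch '[0,0,0,0,0,0, 0,0,0,0,0,0, 0,0,0,0,0,0, 0,0,0,0,0,0, 0,0,0,0,0,0, 0,0,0,0,0,0, 0,0,0,0,0,0, 0,0,0,0,0,0]' | tail -3
python3 - <<'E'
from h import *
a=cv2.imread('pics/w2.png'); b=optics.capture('wrist')[:,:,::-1]
d=cv2.absdiff(a,np.ascontiguousarray(b))[30:130]; print(d.mean(), (d.max(2)>40).sum())
E
```

```text
contact_force: [-6.0, 4.1, 17.0]
grip_width: 0.0522
grip_force: 8.9
2.66232421875 0
```

It lies still, so I lift straight up.

```bash
python3 -m inch '[0,0,-4,0,0,0, 0,0,-6,0,0,0, 0,0,-15,0,0,0, 0,0,-30,0,0,0, 0,0,-40,0,0,0, 0,0,-20,0,0,0, 0,0,0,0,0,0, 0,0,0,0,0,0, 0,0,0,0,0,0, 0,0,0,0,0,0]'
python3 - <<'E'
from h import *
im=optics.capture('wrist')
cv2.imwrite('pics/w3.png',im[:,:,::-1])
E
```

```text
t: 8.55
ee_pos: [0.5356, -0.3047, 0.2437]
tool_rot: [[0.89, -0.457, -0.002], [-0.457, -0.89, 0.001], [-0.003, -0.0, -1.0]]
contact_force: [0.6, -0.2, -0.7]
grip_width: 0.0524
grip_force: 0.0
```

View pics/w3.png

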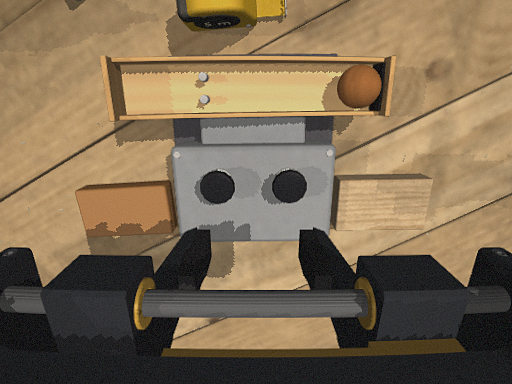

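The ball is at the low end (360,86), both pins are back up at (203,77) and (205,99), both buttons are up, and the bystanders haven't moved.

```bash
python3 -c "
from workcell import arm
print(arm.sign_off())"
```

```text
the job is handed in; nothing more can be done
None
```

The job is done and handed in at about 8.6 s: both buttons were held down together until the ball lay still at the low end of the chute, then released, and the last picture shows both sprung back and nothing else moved.

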